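# Check the springs of the tilting sanding rest

## Robot

A 6-joint arm with a two-finger parallel gripper is mounted at the origin on the work surface. World frame = base frame: x ahead of the robot, y to its left, z up, the work surface at z = 0. Lengths are in m, angles in rad, forces in N, time in s.
With the tool pointing down it reaches from about 0.3 to 0.775 m from the base axis. Payload 14.6 kg.
Tool frame: the origin (TCP) lies midway between the tips of the shut fingers; the grasp point (between the pads) lies 19 mm behind it (ctrl.grip_depth is the distance from the TCP to the grasp point, in m); z points along the fingers, x is the direction in which the jaws open and shut, and the axes are right-handed (so a half turn about z gives the same grasp; the last joint's range is limited). The gripper opens to 94 mm and grips with 3 to 60 N. Pads are 16 mm wide; open, the fingers measure 119 mm over their backs; the gripper's body (75 mm by 177 mm) begins 78 mm behind the grasp point.
Start: joints at [1.251, 0.3, 1.521, -0, 1.321, -0.067], TCP at [0.138, 0.533, 0.205] pointing down, gripper open.
Joint ranges: [-3.03, 3.03], [-0.79, 2.21], [0.23, 2.52], [-1.04, 4.18], [0, 3.07], [-2.55, 2.55]. Speed limits (rad/s): [2.22, 2.22, 2.57, 3.14, 3.14, 3.14].

## Interface

Orientations are given as [roll, pitch, yaw] about the fixed x, y, z axes, in that order (R = Rz(yaw) Ry(pitch) Rx(roll)).
In Python, from station import ctrl gives the robot as it stands.
- The arm moves only by the tool play_rows, never from a script. Its argument "steps" is a list that holds one entry, the list of rows, each a list of 7 numbers: the shift along the tool's x, y, z in cm, then the turn, a rotation vector about the tool's x, y, z in rad, then the opening, from 0 (shut) to 1 (fully open). In form: [[[x, y, z, ax, ay, az, hand], ...]]. A call has 1 to 20 rows; each row is the pose to reach, as a shift and turn from the pose measured when the call began, along the tool's axes at that moment; what a row does not reach only later rows make up. A row lasts 1/12 s, in which the tool goes at most 41.7 mm and 7.16 degrees, less where a joint would pass 70% of its speed; a pose out of reach is approached as far as the arm can. A call with a gripper value outside its range is refused whole. The fingers move at their own pace and stop on an object; "force" is the grip in N (left out, the last holds). Time passes only in rows, so rows that repeat a pose let the fingers close. It gives the time, the measured TCP pose, the force and the opening at its end, in the units of the state.
- ctrl.get_obs(): the state, without advancing time (a new reading comes with each control period).
- ctrl.camera(name): name is "scene" or "top" or "wrist"; returns a dict with "frame" (400x640x3 uint8, blue, green, red), "fovy" (degrees; the focal length in pixels is half the picture's height over the tangent of half this angle, whatever the lens; pixels are square), "cx", "cy" (the principal point, pixels), "world_to_cam" (4x4, takes a point from world to camera coordinates). Camera axes: x right, y up, looking along -z (the intrinsics and any distortion apply to the point x, -y, -z); pixel columns grow to the right and rows downward; lengths in m; the calibration is good to about 2 mm. A picture is of the moment at which its call begins. There is no depth.
- ctrl.hand_in(): hands the job in, once; it reports no verdict.
The state is a dict: "time_s": time; "qpos": joint angles; "joint_vel": joint speeds; "tau": joint torques, N m; "ee_pos": TCP position; "eef_rot": TCP orientation; "force": force on the tool from outside, world axes, zero at the start; "moment": the same for the moment, N m; "grip_width": finger opening in m.
Only numpy, scipy, OpenCV 4.12 (cv2) and the standard library are available. Lean on these libraries where they do the work, as an engineer would, in place of code of your own. Each camera call takes 0.05 s, during which the arm holds its last target. There are 200 camera calls.

## Task

Check the springs of the tilting sanding rest: with the fingertips press down the rubber pad on its near left corner (left as seen from the robot) until the pointer stands at the left index tab on the scale, within the tab's width and without overrunning it, keep it there for a moment, then let go so that the plate springs back level. Then do the same with the near right pad and the right tab, and finish with the plate released and level. Only press the pads: do not touch the pointer, shift the tabs, or disturb the loose things around.

Things in the scene. Friction and masses are not known exactly. Their poses are not given: they have to be found in the camera images.
- tilt_plate (a joint): Tilt (rad) of the rest's plywood plate about a level shaft running front to back under its middle, 72 mm above the table. 0 = level; positive = left (+y) side down and pointer leaning left; negative = right side down; stops at +-0.38. Springs return it to 0 when let go; pressing a corner pad takes about 27 N per rad (4 to 9 N at the marks).
- left_mark (a joint): Angle (rad) of the left index tab about the same shaft, same zero and sign as tilt_plate (0.14 to 0.30): the pointer is at the tab's middle when tilt_plate equals it. The tab is a brass block, 18 mm wide, clamped on the round top edge of the white scale; 9 mm off its middle is 0.058 rad. Not to be moved.
- right_mark (a joint): The same for the identical right index tab (-0.30 to -0.14). Not to be moved.
- rest: Tilting sanding rest, near side facing the robot: grey base 220 (x) x 270 (y) x 12 mm, bolted down; origin at the centre of its underside, x to its far side, y to its left. It carries the plywood plate, 160 x 250 x 14 mm, top 90 mm above the table when level. At its far side a white fan-shaped scale stands 224 mm high; the index tabs on it reach 257 mm.
- left_pad_top (a point): Centre of the top face of the left corner pad: round black rubber disc, 42 mm across, 6 mm high, on the plate's near left corner, 95 mm to the left of the shaft. Top 96 mm above the table when level. z is the pad's normal, y points to the rest's left. Moves with the plate: it goes down about 9.5 mm per 0.1 rad.
- right_pad_top (a point): The same for the identical pad on the near right corner, 95 mm to the right of the shaft.
- left_pad: The left corner pad itself; origin at the centre of its underside.
- right_pad: The right corner pad itself; origin at the centre of its underside.
- pointer: Slim dark upright pointer fixed to the plate's shaft on the far side of the rest, 166 mm further from the robot than the pads; origin on the shaft, 72 mm above the table. 5 to 8 mm wide, 155 mm long. Not to be touched.
- pointer_tip (a point): Upper end of the pointer, 155 mm from the shaft (227 mm above the table when level); swings sideways in front of the white fan-shaped scale, 15.5 mm per 0.1 rad.
- left_mark_tab (a point): Point on the left index tab that the pointer tip reaches when it is at the mark (155 mm from the shaft). y runs along the scale, to the left.
- right_mark_tab (a point): The same point on the right index tab; y runs along the scale, to the left.
- zero_line (a point): Where the pointer tip stands when the plate is level: at the thick middle line of the scale. Fixed to the rest; x to its far side, y to its left.
- sanding_block: Cork-faced wooden sanding block, 110 x 60 x 35 mm, left of the rest. Loose; to be left alone. Origin at its underside's centre.
- tape_measure: Yellow tape measure, 65 x 34 x 60 mm, left of the rest. Loose; to be left alone. Origin at its underside's centre.
- glue_bottle: White glue bottle, 58 mm across, 160 mm high, right of the rest's far half. Loose; to be left alone. Origin at its underside's centre.
- offcut: Wood offcut, 90 x 45 x 30 mm, right of the rest. Loose; to be left alone. Origin at its underside's centre.
- wax_tin: Round tin, 80 mm across, 55 mm high, beyond the rest. Loose; to be left alone. Origin at its underside's centre.
- screwdriver: Screwdriver, 190 mm long, lying beyond the rest. Loose; to be left alone. Origin at its underside's centre.
- door_stud: Dark domed iron door stud, 64 mm across, 25 mm high, left of the rest. Loose; to be left alone. Origin at its underside's centre.

How it is judged:
On the way, in this order (a step that is already met when the one before it is completed fails the run):
1. the left pad is pressed by the fingers and the pointer tip is within 9 mm of the middle of the left tab for 0.5 s (y of pointer_tip in the frame of left_mark_tab between -0.009 and 0.009 m and contact force between the fingers and left_pad above 0.5 N), for 0.5 s.
2. the plate is let go and the pointer is back within 6 mm of the zero line (y of pointer_tip in the frame of zero_line between -0.006 and 0.006 m and contact force between each of the fingers, the arm and tilt_plate below 0.1 N), for 0.3 s.
3. the right pad is pressed by the fingers and the pointer tip is within 9 mm of the middle of the right tab for 0.5 s (y of pointer_tip in the frame of right_mark_tab between -0.009 and 0.009 m and contact force between the fingers and right_pad above 0.5 N), for 0.5 s.
At the end, for the whole second after the job is handed in: The plate is untouched and at rest with the pointer within 6 mm of the zero line; both tabs are within 4 mm, and the loose things within 25 mm, of where they started (all of step 2 and distance of each of left_mark_tab, right_mark_tab from where it was at the start of the episode below 0.004 m and velocity of joint tilt_plate between -0.05 and 0.05 rad/s and distance of each of sanding_block, tape_measure, glue_bottle, offcut, wax_tin, screwdriver, door_stud from where it was at the start of the episode below 0.025 m).
It fails at once if the pointer runs past the left tab (more than 14 mm beyond its middle) (y of pointer_tip in the frame of left_mark_tab above 0.014 m).
It fails at once if the pointer runs past the right tab (more than 14 mm beyond its middle) (y of pointer_tip in the frame of right_mark_tab below -0.014 m).
It fails at once if the robot touches the pointer (contact force between any of the fingers, the arm and pointer above 0.5 N).
It fails at once if an index tab is shifted by more than 4 mm (distance of any of left_mark_tab, right_mark_tab from where it was at the start of the episode above 0.004 m).
It fails at once if a loose thing is moved or lifted by more than 25 mm (distance of any of sanding_block, tape_measure, glue_bottle, offcut, wax_tin, screwdriver, door_stud from where it was at the start of the episode above 0.025 m).
It also fails if it takes over 54 s, if anything falls off the work surface, if the arm or the gripper's body presses on something with over 40 N, if the wrist force passes 120 N, or if a joint passes its speed limit or range.

## Working session

There is one attempt and no reset: what is moved stays moved. The work goes in short steps, Python scripts to look and compute and a tool call to move; the robot and the scene stay as the last step left them, time stands still between calls to the robot, and variables do not carry over. Pictures are saved under pics/ and viewed, about 8 in all and at most 12, crops included, and the job is handed in when it is done.

Besides the shell and the picture viewer there is one more tool, called after "Call:" as name([rows], argument=value, ...), one row to a line, values as JSON. play_rows: Moves the arm, as the interface text tells. Its arguments: {"type":"object","properties":{"steps":{"type":"array"},"force":{"type":"number"}},"required":["steps"]}

```bash
mkdir -p pics
cat > h.py <<'E'
import numpy as np, cv2
from station import ctrl
def cam(n):
    c=ctrl.camera(n); c['f']=200/np.tan(np.radians(c['fovy'])/2); return c
def ray(c,u,v):
    T=np.array(c['world_to_cam']); R=T[:3,:3]; o=-R.T@T[:3,3]
    d=R.T@np.array([(u-c['cx'])/c['f'],-(v-c['cy'])/c['f'],-1]); return o,d/np.linalg.norm(d)
def onz(c,u,v,z):
    o,d=ray(c,u,v); return o+d*(z-o[2])/d[2]
def proj(c,p):
    q=np.array(c['world_to_cam'])@np.append(p,1); return c['cx']-c['f']*q[0]/q[2], c['cy']+c['f']*q[1]/q[2]
def tri(a,b):
    (o1,d1),(o2,d2)=a,b
    s=np.linalg.lstsq(np.c_[d1,-d2],o2-o1,rcond=None)[0]
    p,q=o1+s[0]*d1,o2+s[1]*d2; return (p+q)/2,np.linalg.norm(p-q)
E
python3 - <<'E'
from h import *
for n in ['scene','top']:
    c=cam(n); cv2.imwrite(f'pics/{n}0.png',c['frame']); T=np.array(c['world_to_cam']); print(n,c['fovy'],c['cx'],c['cy'],[k for k in c],-T[:3,:3].T@T[:3,3])
o=ctrl.get_obs(); print(o)
E
```

```text
scene 48.5328621937842 318.10939348020725 199.4094396169826 ['frame', 'fovy', 'cx', 'cy', 'world_to_cam', 'f'] [ 0.9016007  -0.42126858  1.09456974]
top 50.471738452531476 322.1443560813272 195.46538719674882 ['frame', 'fovy', 'cx', 'cy', 'world_to_cam', 'f'] [0.36998077 0.07113596 1.18149236]
{'time_s': 0.1, 'qpos': array([ 1.25137945e+00,  3.00400375e-01,  1.52152251e+00,  8.92567534e-06,
        1.32067887e+00, -6.65751661e-02]), 'joint_vel': array([-2.27115536e-03,  1.55299626e-03, -2.45706362e-03, -9.64113431e-04,
       -9.09951657e-04,  3.51290817e-05]), 'tau': array([ 1.03213697e-03, -5.32659960e+01, -3.53285587e+01,  7.08943186e-02,
        2.35424400e-02, -5.58960767e-05]), 'ee_pos': array([0.13750046, 0.53229597, 0.2049499 ]), 'eef_rot': array([-3.14151690e+00,  1.00628433e-03,  1.31795244e+00]), 'force': array([-0.25944163,  0.72786984,  0.00421167]), 'moment': array([ 0.03182349, -0.05181226,  0.02984541]), 'grip_width': 0.09377011244484056}
```

View pics/scene0.png

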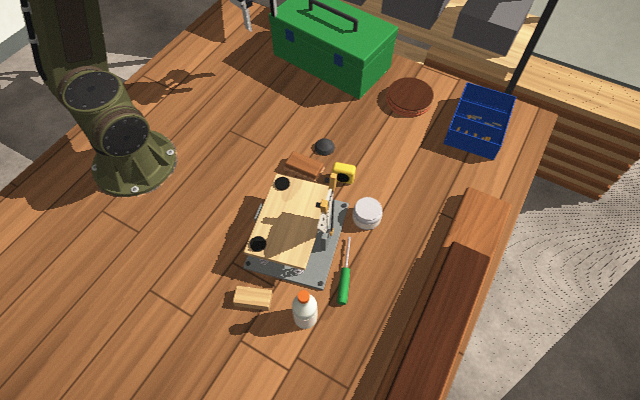

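View pics/top0.png

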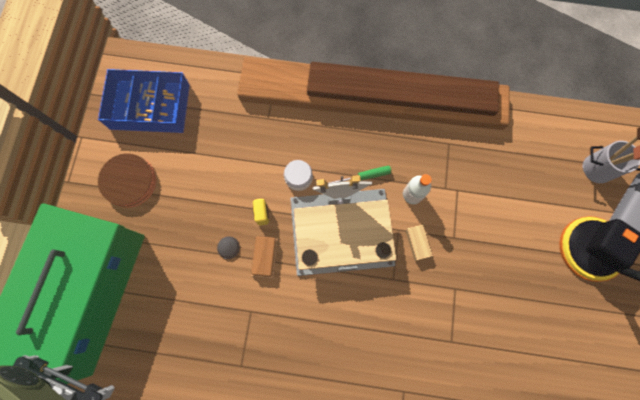

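Two pictures so far. In the top view the pads are at about (309,257) and (383,250), with the tabs at about (321,185) and (355,182). In the scene view the pads are at (282,184) and (258,243). Next I'll triangulate the pads and view an enlarged crop of the scale.

Run:
```python
from h import *
def blob(c,u,v,r=14,t=45):
    g=c['frame'].max(axis=2); y,x=v-r,u-r
    m=(g[y:v+r,x:u+r]<t).astype(np.uint8); n,l,s,ce=cv2.connectedComponentsWithStats(m)
    i=1+np.argmax(s[1:,4]); return ce[i]+[x,y],s[i]
s,t=cam('scene'),cam('top')
P=[]
for n,a,b in [('L',(282,184),(309,257)),('R',(258,243),(383,250))]:
    pa,sa=blob(s,*a); pb,sb=blob(t,*b)
    p,g=tri(ray(s,*pa),ray(t,*pb)); print(n,pa,sa[2:],pb,sb[2:],p,'gap',g, onz(s,*pa,.095),onz(t,*pb,.095)); P.append(p)
d=P[0]-P[1]; print(np.linalg.norm(d), np.arctan2(-d[0],d[1]))
o=cv2.resize(t['frame'][160:290,270:450],None,fx=4,fy=4,interpolation=2)
cv2.imwrite('pics/crop.png',o)
c=s['frame'][155:305,220:400]; cv2.imwrite('pics/crop2.png',cv2.resize(c,None,fx=4,fy=4,interpolation=2))
w=cam('wrist'); T=w['world_to_cam']; print(T,w['fovy'])
```

```text
Traceback (most recent call last):
ValueError: attempt to get argmax of an empty sequence
```

```bash
cat >> h.py <<'E'
def blob(c,u,v,r=14,t=70):
    g=c['frame'].max(axis=2); y,x=v-r,u-r
    m=(g[y:v+r,x:u+r]<t).astype(np.uint8); n,l,s,ce=cv2.connectedComponentsWithStats(m)
    if n<2: print('none',g[y:v+r,x:u+r].min(),g[v,u]); return np.array([u,v],float),[0]*5
    i=1+np.argmax(s[1:,4]); return ce[i]+[x,y],s[i]
E
python3 - <<'E'
from h import *
s,t=cam('scene'),cam('top')
cv2.imwrite('pics/crop.png',cv2.resize(t['frame'][160:290,270:450],None,fx=4,fy=4,interpolation=2))
cv2.imwrite('pics/crop2.png',cv2.resize(s['frame'][155:305,220:400],None,fx=4,fy=4,interpolation=2))
P=[]
for n,a,b in [('L',(282,184),(309,257)),('R',(258,243),(383,250))]:
    pa,sa=blob(s,*a); pb,sb=blob(t,*b)
    p,g=tri(ray(s,*pa),ray(t,*pb)); print(n,pa,sa[2:],pb,sb[2:],p,'gap',g, onz(s,*pa,.095),onz(t,*pb,.095)); P.append(p)
d=P[0]-P[1]; print(np.linalg.norm(d), np.arctan2(-d[0],d[1]))
w=cam('wrist'); T=w['world_to_cam']; print(T,w['fovy'])
E
```

```text
L [281.51655629 183.1589404 ] [ 14  13 151] [309. 252.] [1 1 1] [0.4800279  0.1120426  0.09948378] gap 0.009735437592195032 [0.47503772 0.11060994 0.095     ] [0.48383528 0.11580456 0.095     ]
R [257.41269841 243.61904762] [ 16  14 189] [383.2406015  249.42857143] [ 13  14 133] [ 0.5188535  -0.07153353  0.08949158] gap 0.0009351814249619945 [ 0.52126809 -0.07310996  0.095     ] [ 0.51778633 -0.07115511  0.095     ]
0.18790281087042482 0.20842451429573347
[[ 2.49970375e-01  9.68253202e-01 -7.40173892e-04 -5.48676696e-01]
 [-9.39422952e-01  2.42342079e-01 -2.42393966e-01  2.59295907e-02]
 [-2.34519359e-01  6.12866470e-02  9.70177622e-01 -3.90175511e-01]
 [ 0.00000000e+00  0.00000000e+00  0.00000000e+00  1.00000000e+00]] 69.40211374329104
```

View pics/crop2.png

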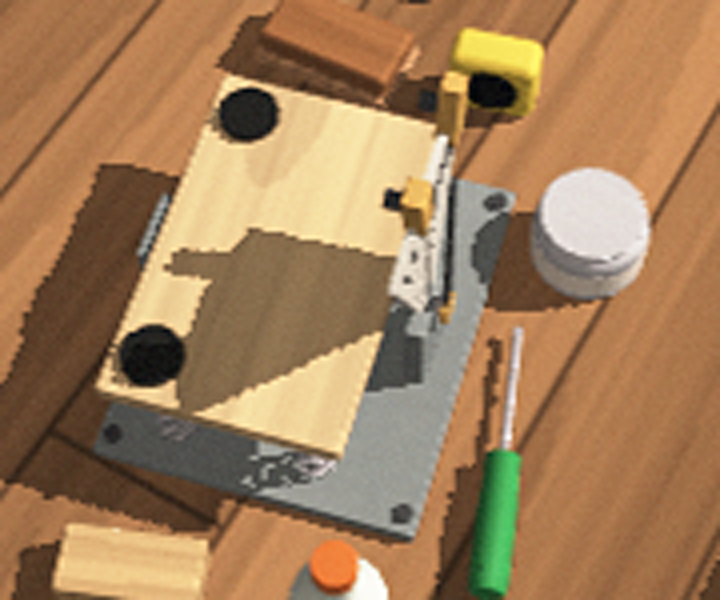

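View pics/crop.png

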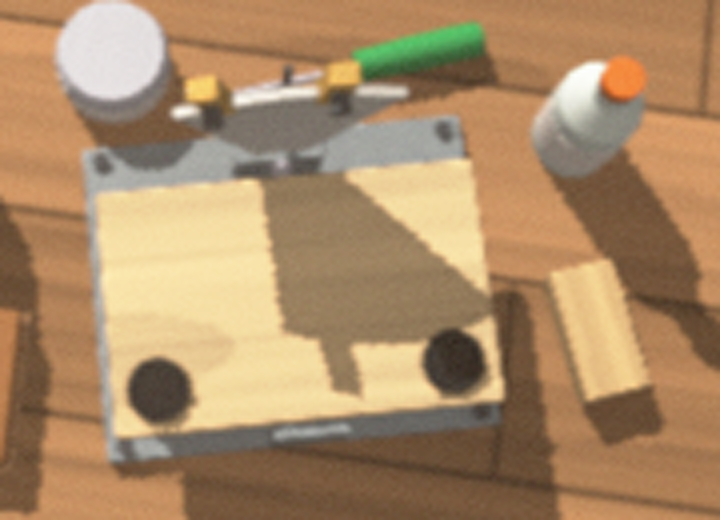

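Four pictures so far. The top crop shows the pads at full-image (310,257) and (383.5,250). The brass tabs are at (321,182) and (355.5,179.5), with the dark pointer top between them at (341.5,178.5). The scene crop shows the brass tabs at (333,181) and (324,205). My threshold missed the left pad in the top view, so I'll redo that and triangulate the tabs.

```bash
cat >> h.py <<'E'
def brass(c,u,v,r=9):
    x,y=u-r,v-r; h=cv2.cvtColor(c['frame'][y:v+r,x:u+r],cv2.COLOR_BGR2HSV)
    m=cv2.inRange(h,(14,120,110),(28,255,255)); n,l,s,ce=cv2.connectedComponentsWithStats(m)
    i=1+np.argmax(s[1:,4]); return ce[i]+[x,y],s[i]+[x,y,0,0,0]
E
python3 - <<'E'
from h import *
s,t=cam('scene'),cam('top'); P=[]
for n,a,b in [('L',(282,184),(310,257)),('R',(258,243),(383,250))]:
    pa,sa=blob(s,*a); pb,sb=blob(t,*b,t=90)
    p,g=tri(ray(s,*pa),ray(t,*pb)); print(n,pb,sb[2:],p,'gap',g,onz(s,*pa,.095),onz(t,*pb,.095)); P.append(p)
d=P[0]-P[1]; yaw=np.arctan2(-d[0],d[1]); print(np.linalg.norm(d),yaw)
m=(P[0]+P[1])/2; ex=np.array([np.cos(yaw),np.sin(yaw),0]); ey=np.array([-np.sin(yaw),np.cos(yaw),0])
for n,a,b in [('L',(333,181),(321,183)),('R',(324,205),(355,180))]:
    pa,sa=brass(s,*a); pb,sb=brass(t,*b)
    p,g=tri(ray(s,*pa),ray(t,*pb)); q=p-m; y=q@ey
    print('tab',n,pa,sa,pb,sb,p,'gap',g,'x',q@ex,'y',y,'ang',np.arctan2(y,p[2]-.072),'r',np.hypot(y,p[2]-.072))
E
```

```text
L [309.41614907 257.30434783] [ 14  15 161] [0.47179172 0.11349974 0.08850673] gap 0.0014678669261229784 [0.47503772 0.11060994 0.095     ] [0.4706801  0.11271898 0.095     ]
R [383.10650888 249.86982249] [ 14  16 169] [ 0.5180918  -0.07126258  0.08806989] gap 0.0015905589520810353 [ 0.52127126 -0.07309507  0.095     ] [ 0.5166155  -0.07093929  0.095     ]
0.19047573694353465 0.2455364104525806
tab L [332.8828125 179.859375 ] [326 172  16  18 128] [321.05421687 179.45180723] [312 174  18  14 166] [0.63638331 0.10566535 0.23684031] gap 0.005755212925609476 x 0.15775065463277657 y 0.04762982367700264 ang 0.28128420809082494 r 0.17158359324423847
tab R [324.2238806  204.55223881] [320 199   8  15  67] [353.52631579 176.78070175] [346 171  15  15 114] [0.65311998 0.03315116 0.24173499] gap 0.003368517615318327 x 0.15635883476297857 y -0.02677774818953875 ang -0.15647245882740596 r 0.1718342686845002
```

Call:
play_rows([
  [[0,0,-12,0,0,0,0],[0,0,-20,0,0,0,0],[0,0,-22,0,0,0,0],[-38.4,51.3,-22.1,-0.489,0.125,-0.489,0],[-38.4,51.3,-22.1,-0.489,0.125,-0.489,0],[-38.4,51.3,-22.1,-0.489,0.125,-0.489,0],[-38.4,51.3,-22.1,-0.489,0.125,-0.489,0],[-38.4,51.3,-22.1,-0.489,0.125,-0.489,0],[-38.4,51.3,-22.1,-0.489,0.125,-0.489,0],[-38.4,51.3,-22.1,-0.489,0.125,-0.489,0],[-38.4,51.3,-22.1,-0.489,0.125,-0.489,0],[-38.4,51.3,-22.1,-0.489,0.125,-0.489,0],[-38.4,51.3,-22.1,-0.489,0.125,-0.489,0],[-38.4,51.3,-22.1,-0.489,0.125,-0.489,0],[-38.4,51.3,-22.1,-0.489,0.125,-0.489,0],[-38.4,51.3,-22.1,-0.489,0.125,-0.489,0],[-38.4,51.3,-22.1,-0.489,0.125,-0.489,0],[-38.4,51.3,-22.1,-0.489,0.125,-0.489,0],[-38.4,51.3,-22.1,-0.489,0.125,-0.489,0],[-38.4,51.3,-22.1,-0.489,0.125,-0.489,0]],
])

```text
time_s: 2.12
ee_pos: [0.5401, 0.029, 0.4259]
eef_rot: [2.643, -0.0, 1.814]
force: [0.7, 0.5, -1.1]
grip_width: 0.0
```

Run:
```python
from h import *
w=cam('wrist'); cv2.imwrite('pics/w1.png',w['frame']); np.save('w1.npy',w,allow_pickle=True)
o=ctrl.get_obs(); print(o['time_s'],o['ee_pos'],o['eef_rot'],o['force'],o['grip_width'])
```

```text
2.1667 [0.53899474 0.03062888 0.4258145 ] [ 2.64327718e+00 -5.27686186e-04  1.81450465e+00] [-0.27575912  0.34512187 -0.74971034] 0.0007855458074154636
```

View pics/w1.png

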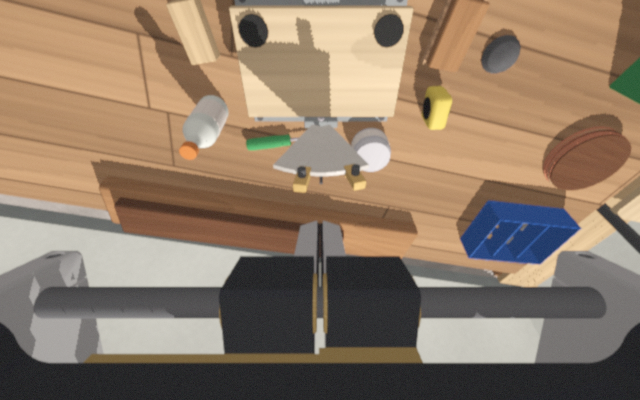

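Fifth picture. The wrist view is upside down, with image right being the rest's left. The left pad is at (388,30) and the right pad at (253,30). The left tab is at about (357,177), the right tab at (302,180), and the pointer tip at (321,180). I'll refine all of these.

Run:
```python
from h import *
w=np.load('w1.npy',allow_pickle=True).item(); t=cam('top'); s=cam('scene')
cv2.imwrite('pics/w1c.png',cv2.resize(w['frame'][110:200,260:380],None,fx=6,fy=6,interpolation=2))
P=[]
for n,a,b,e in [('L',(388,30),(310,257),(282,184)),('R',(253,30),(383,250),(258,243))]:
    pa,sa=blob(w,*a,r=20,t=60); pb,sb=blob(t,*b,t=90); pe,_=blob(s,*e)
    p,g=tri(ray(w,*pa),ray(t,*pb)); p2,g2=tri(ray(w,*pa),ray(s,*pe))
    print(n,pa,sa[2:],p,g,p2,g2,onz(w,*pa,.096)); P.append(onz(w,*pa,.096))
d=P[0]-P[1]; yaw=np.arctan2(-d[0],d[1]); m=(P[0]+P[1])/2; print(np.linalg.norm(d),yaw,m)
ex=np.array([np.cos(yaw),np.sin(yaw),0]); ey=np.array([-np.sin(yaw),np.cos(yaw),0])
for n,u in [('L',(357,178)),('R',(301,180)),('ptr',(321,180))]:
    if n!='ptr': u,st=brass(w,*u,r=14); print(u,st)
    o,dd=ray(w,*u)
    for X in (.15,.158,.166):
        q=o+dd*((m-o)@ex+X)/(dd@ex); y=(q-m)@ey; print(n,X,'y',y,'z',q[2],'ang',np.arctan2(y,q[2]-.072),'r',np.hypot(y,q[2]-.072))
```

```text
L [389.66666667  17.66666667] [2 2 3] [0.47026752 0.10455619 0.09397205] 0.023962699722585933 [0.4638623  0.11655548 0.0728292 ] 0.011665486434395293 [0.45802781 0.10538239 0.096     ]
R [250.49557522  32.50221239] [ 25  28 452] [ 0.59802159 -0.12648394 -0.1824093 ] 0.01495229164205348 [ 0.52179627 -0.07526497  0.0983083 ] 0.0024780725972937717 [ 0.5216604  -0.07659049  0.096     ]
0.19277769262514616 0.3363912383525173 [0.48984411 0.01439595 0.096     ]
[353.07272727 176.88484848] [345 166  21  22 165]
L 0.15 y 0.03173355014686863 z 0.247174151345744 ang 0.17921078376708865 r 0.1780252833297154
L 0.158 y 0.03245408862187648 z 0.23727023968103583 ang 0.19390258604438726 r 0.16842660120213684
L 0.166 y 0.033174627096884346 z 0.22736632801632778 ang 0.21036609931768155 r 0.15886866199567015
[301.73214286 179.40178571] [293 168  17  17 112]
R 0.15 y -0.03758591443355132 z 0.24455673217259122 ang -0.2144678231227676 r 0.17660273718685568
R 0.158 y -0.03913424597026118 z 0.2345671507193755 ang -0.2362319440378301 r 0.16721114705867265
R 0.166 y -0.04068257750697109 z 0.22457756926615985 ang -0.2605731779757223 r 0.15790815924384818
ptr 0.15 y -0.011317966658333008 z 0.2488389181172821 ang -0.06391438659448499 r 0.17720073174276096
ptr 0.158 y -0.012006531615232956 z 0.2389894953241674 ang -0.0717764065344421 r 0.16742057325803097
ptr 0.166 y -0.012695096572132964 z 0.22914007253105267 ang -0.0806133325013406 r 0.1576520468374587
```

View pics/w1c.png

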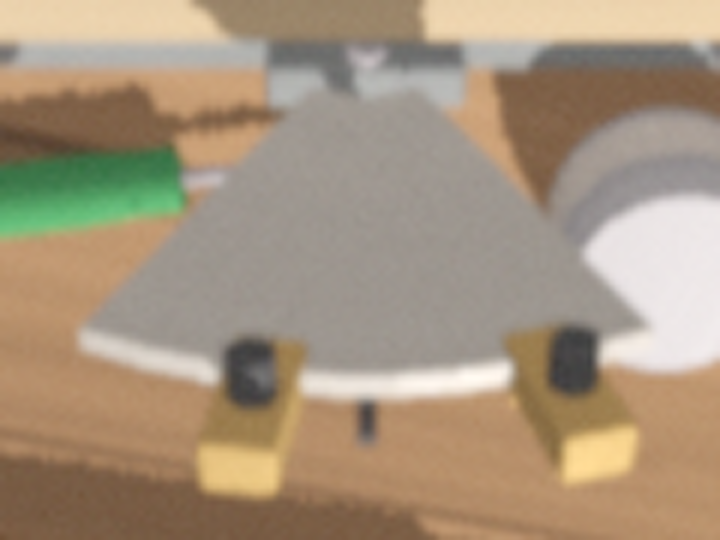

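Sixth picture. The scale's back faces us and the pointer tip pokes out beyond it at about (321,183). The top edges of the near tab faces are centred at about (300.2,184.5) for the right and (359.5,182.5) for the left. I'll compute the tab angles from those edges (r = 0.185), referenced to the pointer.

Run:
```python
from h import *
from scipy.optimize import brentq
w=np.load('w1.npy',allow_pickle=True).item()
for a in [(388,30),(253,30)]:
    for th in (60,75,90): p,st=blob(w,*a,r=20,t=th); print(a,th,p,st[2:],onz(w,*p,.096))
m=np.array([.4950,.0206,.096])
for yaw in (.2455,.27):
    ex=np.array([np.cos(yaw),np.sin(yaw),0]); ey=np.array([-np.sin(yaw),np.cos(yaw),0])
    def at(u,X):
        o,d=ray(w,*u); q=o+d*((m-o)@ex+X)/(d@ex); return (q-m)@ey,q[2]-.072
    f=lambda X: at((321.2,183.3),X)[1]-.155
    X=brentq(f,.1,.25); y0=at((321.2,183.3),X)[0]; print('yaw',yaw,'pointer X',X,'y0',y0)
    for n,u in [('L',(359.5,182.5)),('R',(300.2,184.5))]:
        X=brentq(lambda X:np.hypot(at(u,X)[0]-y0,at(u,X)[1])-.185,.08,.25); y,z=at(u,X); print(n,X,y-y0,z,np.arctan2(y-y0,z))
```

```text
(388, 30) 60 [389.66666667  17.66666667] [2 2 3] [0.45802781 0.10538239 0.096     ]
(388, 30) 75 [388.38124054  29.89712557] [ 28  31 661] [0.47217038 0.10953501 0.096     ]
(388, 30) 90 [388.33188406  29.78550725] [ 28  32 690] [0.47205853 0.10941361 0.096     ]
(253, 30) 60 [250.49557522  32.50221239] [ 25  28 452] [ 0.5216604  -0.07659049  0.096     ]
(253, 30) 75 [252.83553598  30.23054332] [ 28  32 681] [ 0.5180262  -0.07366073  0.096     ]
(253, 30) 90 [252.80508475  30.21468927] [ 28  33 708] [ 0.51801665 -0.07370366  0.096     ]
yaw 0.2455 pointer X 0.1678819064202834 y0 -0.002035630042945297
L 0.14767271785308683 0.051521961758972175 0.17768085844149606 0.28222893519086656
R 0.14666343254613776 -0.0281342586149948 0.18284819794621293 -0.1526694517673504
yaw 0.27 pointer X 0.16778165543656587 y0 -0.006147714367634118
L 0.1489629012321104 0.05202453238584174 0.1775343573228419 0.28505860165347746
R 0.14581166609672483 -0.0275969699902679 0.1829300610816495 -0.14973167061149706
```

The tab angles agree across the two methods: left about 0.282, right about -0.153. The pads are at L (0.472,0.110) and R (0.518,-0.073), 0.189 m apart. I'll move upright above the left pad.

Call:
play_rows([
  [[4.7,-9.2,12.1,0.25,0,0,0],[4.7,-9.2,12.1,0.25,0,0,0],[9.3,-18.4,24.2,0.498,0,0,0],[9.3,-18.4,24.2,0.498,0,0,0],[9.3,-18.4,24.2,0.498,0,0,0],[9.3,-18.4,24.2,0.498,0,0,0],[9.3,-18.4,24.2,0.498,0,0,0],[9.3,-18.4,24.2,0.498,0,0,0],[9.3,-18.4,24.2,0.498,0,0,0],[9.3,-18.4,24.2,0.498,0,0,0],[9.3,-18.4,24.2,0.498,0,0,0],[9.3,-18.4,24.2,0.498,0,0,0]],
])

```text
time_s: 3.27
ee_pos: [0.4721, 0.1119, 0.128]
eef_rot: [3.137, 0.0, 1.817]
force: [0.3, -0.4, 0.5]
grip_width: 0.0008
```

```bash
cat >> h.py <<'E'
def st():
    o=ctrl.get_obs(); print(round(o['time_s'],2),o['ee_pos'].round(4),o['eef_rot'].round(3),o['force'].round(2),o['moment'].round(2))
E
python3 - <<'E'
from h import *
w=cam('wrist'); t=cam('top')
a=cv2.resize(w['frame'],None,fx=.75,fy=.75); b=cv2.resize(t['frame'][160:290,270:450],None,fx=2.5,fy=2.5,interpolation=2)[:300]
b=b[:, :320]; cv2.imwrite('pics/p7.png',np.hstack([a,cv2.copyMakeBorder(b,0,300-b.shape[0],0,0,0)])); st()
E
```

```text
3.37 [0.4717 0.1117 0.1273] [ 3.138 -0.     1.817] [-1.26  0.07  0.8 ] [ 0.07 -0.    0.02]
```

View pics/p7.png

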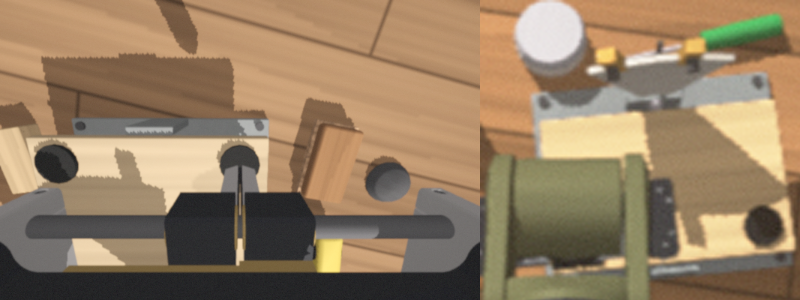

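Seventh picture. The shut tips are over the left pad's centre, and the top view still shows the tabs and pointer. I'll press down in stages.

Call:
play_rows([
  [[0,0,1,0,0,0,0],[0,0,2,0,0,0,0],[0,0,2.6,0,0,0,0],[0,0,3.0,0,0,0,0],[0,0,3.3,0,0,0,0],[0,0,3.6,0,0,0,0],[0,0,3.9,0,0,0,0],[0,0,4.2,0,0,0,0],[0,0,4.2,0,0,0,0],[0,0,4.2,0,0,0,0]],
])

```text
time_s: 4.2
ee_pos: [0.472, 0.1119, 0.0855]
eef_rot: [3.137, -0.0, 1.817]
force: [-2.1, 2.8, 2.7]
grip_width: 0.0001
```

Run:
```python
from h import *
t=cam('top'); st()
cv2.imwrite('pics/p8.png',cv2.resize(t['frame'][165:205,300:380],None,fx=8,fy=8,interpolation=2))
```

```text
4.25 [0.4721 0.1119 0.0855] [ 3.137 -0.     1.817] [-1.4   4.09  4.97] [ 0.69  0.18 -0.04]
```

View pics/p8.png

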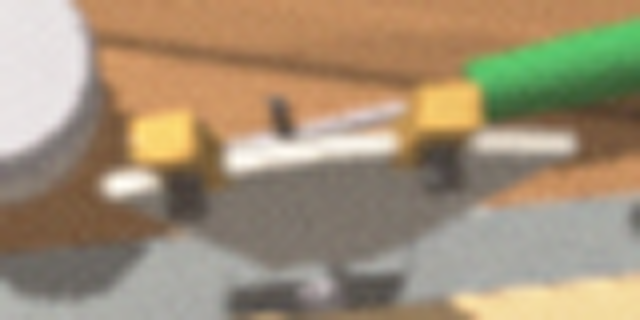

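Eighth picture. The pointer has moved from crop x of about 334 to about 280, roughly 15 mm or 0.10 rad. At the left tab it should stand at about x 185. I'll keep going down.

Call:
play_rows([
  [[0,0,0.3,0,0,0,0],[0,0,0.6,0,0,0,0],[0,0,0.8,0,0,0,0],[0,0,1.0,0,0,0,0],[0,0,1.15,0,0,0,0],[0,0,1.25,0,0,0,0],[0,0,1.25,0,0,0,0],[0,0,1.25,0,0,0,0]],
])

```text
time_s: 4.92
ee_pos: [0.4721, 0.1125, 0.0734]
eef_rot: [3.137, -0.001, 1.817]
force: [-2.2, 8.2, 7.9]
grip_width: 0.0003
```

Run:
```python
from h import *
t=cam('top'); st()
cv2.imwrite('pics/p9.png',cv2.resize(t['frame'][165:205,300:380],None,fx=8,fy=8,interpolation=2))
```

```text
4.97 [0.4721 0.1125 0.0734] [ 3.137e+00 -1.000e-03  1.817e+00] [-3.05  7.19  6.86] [ 1.55  0.63 -0.  ]
```

View pics/p9.png

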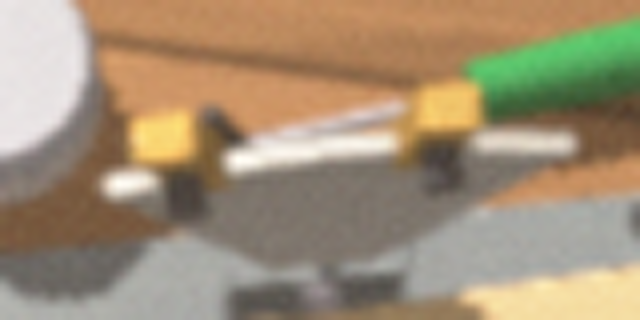

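Ninth picture. The pointer tip is at (207,113), about 36 mm or 0.236 rad, just reaching the tab. The height model gives the same value. I'll go about 3.8 mm further, to about 0.275, and hold.

Call:
play_rows([
  [[0,0,0.15,0,0,0,0],[0,0,0.28,0,0,0,0],[0,0,0.38,0,0,0,0],[0,0,0.38,0,0,0,0],[0,0,0.38,0,0,0,0],[0,0,0.38,0,0,0,0],[0,0,0.38,0,0,0,0],[0,0,0.38,0,0,0,0],[0,0,0.38,0,0,0,0],[0,0,0.38,0,0,0,0],[0,0,0.38,0,0,0,0],[0,0,0.38,0,0,0,0],[0,0,0.38,0,0,0,0],[0,0,0.38,0,0,0,0]],
])

```text
time_s: 6.13
ee_pos: [0.4722, 0.1126, 0.07]
eef_rot: [3.136, -0.001, 1.817]
force: [-2.8, 3.4, 8.0]
grip_width: 0.0005
```

Run:
```python
from h import *
t=cam('top'); s=cam('scene'); st()
a=cv2.resize(t['frame'][165:205,300:380],None,fx=6,fy=6,interpolation=2)
b=cv2.resize(s['frame'][165:235,300:350],None,fx=6,fy=6,interpolation=2)
a=cv2.copyMakeBorder(a,0,b.shape[0]-a.shape[0],0,0,0)
cv2.imwrite('pics/p10.png',np.hstack([a,b]))
# predicted tip pixels in top crop (8x), anchored on the level pointer at crop x 334
yaw=.2455; ex=np.array([np.cos(yaw),np.sin(yaw),0]); ey=np.array([-np.sin(yaw),np.cos(yaw),0])
for cc,nm,u0,v0,k in [(t,'top',300,165,6),(s,'scene',300,165,6)]:
  for th in (0,.105,.236,.275,.282,-.153):
    p=np.array([.495,.0196,.072])+.166*ex-.155*np.sin(-th)*ey+np.array([0,0,.155*np.cos(th)]); u,v=proj(cc,p); print(nm,th,round((u-u0)*k),round((v-v0)*k), round((u-u0)*8))
```

```text
6.23 [0.4721 0.1126 0.07  ] [ 3.136e+00 -1.000e-03  1.817e+00] [-3.19  2.45  7.8 ] [ 0.68  0.64 -0.01]
top 0 254 68 338
top 0.105 212 73 283
top 0.236 161 80 215
top 0.275 146 83 195
top 0.282 144 83 192
top -0.153 313 64 418
scene 0 190 207 254
scene 0.105 201 174 268
scene 0.236 214 138 286
scene 0.275 218 128 291
scene 0.282 219 126 291
scene -0.153 174 261 232
```

View pics/p10.png

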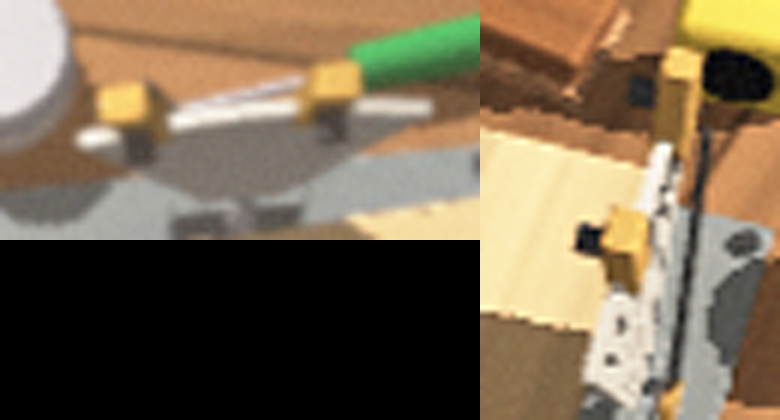

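Tenth picture. The pointer is hidden behind the left tab in the top view, and in the scene view its tip is at row 128, as predicted for 0.275. It held for about 0.9 s. I'll release gently and wait above.

Call:
play_rows([
  [[0,0,-0.3,0,0,0,0],[0,0,-0.6,0,0,0,0],[0,0,-0.9,0,0,0,0],[0,0,-1.2,0,0,0,0],[0,0,-1.5,0,0,0,0],[0,0,-1.8,0,0,0,0],[0,0,-2.1,0,0,0,0],[0,0,-2.4,0,0,0,0],[0,0,-2.7,0,0,0,0],[0,0,-3.0,0,0,0,0],[0,0,-4,0,0,0,0],[0,0,-6,0,0,0,0],[0,0,-6,0,0,0,0],[0,0,-6,0,0,0,0],[0,0,-6,0,0,0,0],[0,0,-6,0,0,0,0],[0,0,-6,0,0,0,0],[0,0,-6,0,0,0,0],[0,0,-6,0,0,0,0],[0,0,-6,0,0,0,0]],
])

```text
time_s: 7.9
ee_pos: [0.4718, 0.1125, 0.1298]
eef_rot: [3.137, -0.001, 1.817]
force: [0.2, 1.0, -0.6]
grip_width: 0.0004
```

Run:
```python
from h import *
t=cam('top'); st()
g=t['frame'].max(axis=2)[172:184,325:352]; v,u=np.where(g<95); print('dark px',u+325,v+172,'crop8 x',8*(u.mean()+25) if len(u) else None)
```

```text
7.95 [0.4718 0.1125 0.1299] [ 3.137e+00 -1.000e-03  1.817e+00] [-0.02  0.11  0.84] [ 0.06 -0.01  0.01]
dark px [] [] crop8 x None
```

Call:
play_rows([
  [[-4,0,0,0,0,0,0],[-8,0,0,0,0,0,0],[-12,0,0,0,0,0,0],[-16,0,0,0,0,0,0],[-19.3,0,0,0,0,0,0],[-19.3,0,0,0,0,0,0],[-19.3,0,0,0,0,0,0],[-19.3,0,0,0,0,0,0],[-19.3,0,0,0,0,0,0]],
])

```text
time_s: 8.7
ee_pos: [0.5187, -0.0737, 0.1296]
eef_rot: [3.137, -0.001, 1.818]
force: [-0.2, 0.7, -0.0]
grip_width: 0.0003
```

```bash
cat >> h.py <<'E'
def tip(c,ref=None):
    g=c['frame'].max(axis=2)[174:182,325:349].astype(int); i=g.min(axis=0); print('colmin',dict(zip(range(325,349),i.tolist())))
E
python3 - <<'E'
from h import *
t=cam('top'); s=cam('scene'); w=cam('wrist'); st(); tip(t)
ref=cv2.imread('pics/top0.png'); tip({'frame':ref})
pa,sb=blob(s,282,184); print('scene left pad',pa,sb[4],'was 281.5 183.2')
a=cv2.resize(w['frame'],None,fx=.75,fy=.75); b=cv2.resize(t['frame'][165:205,300:380],None,fx=4,fy=4,interpolation=2)
cv2.imwrite('pics/p11.png',np.hstack([a,cv2.copyMakeBorder(b,0,140,0,0,0)]))
E
```

```text
8.85 [ 0.5188 -0.0737  0.1297] [ 3.137e+00 -1.000e-03  1.819e+00] [-0.28 -0.55 -0.31] [-0.    0.06  0.01]
colmin {325: 144, 326: 166, 327: 198, 328: 199, 329: 196, 330: 195, 331: 194, 332: 195, 333: 188, 334: 186, 335: 177, 336: 175, 337: 170, 338: 162, 339: 158, 340: 155, 341: 102, 342: 111, 343: 140, 344: 138, 345: 137, 346: 139, 347: 143, 348: 142}
colmin {325: 142, 326: 170, 327: 191, 328: 193, 329: 194, 330: 195, 331: 196, 332: 190, 333: 187, 334: 183, 335: 178, 336: 171, 337: 166, 338: 159, 339: 156, 340: 152, 341: 101, 342: 106, 343: 137, 344: 139, 345: 134, 346: 137, 347: 135, 348: 144}
scene left pad [278.15023474 183.38028169] 213 was 281.5 183.2
```

View pics/p11.png

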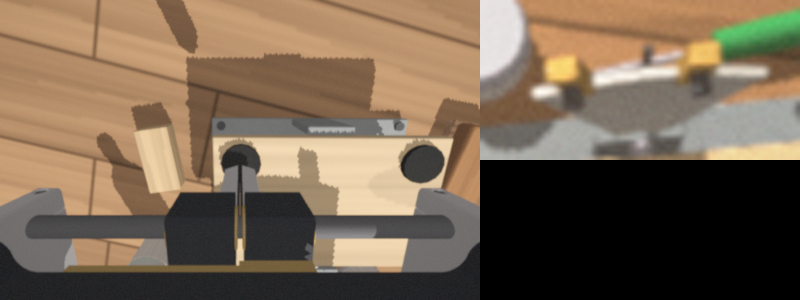

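Eleventh picture. The pointer is back at its starting columns, 341–342, and the tips are over the right pad. I'll check the bottle's clearance to the gripper body numerically before going down.

Run:
```python
from h import *
t=cam('top'); h=cv2.cvtColor(t['frame'],cv2.COLOR_BGR2HSV)[165:215,395:445]
v,u=np.where(cv2.inRange(h,(5,180,150),(14,255,255))>0); p=onz(t,u.mean()+395,v.mean()+165,.158); d=p-ctrl.get_obs()['ee_pos']
print(len(u),p,'fwd',d@[.97,.244,0],'left',d@[-.244,.97,0])
```

```text
73 [ 0.69925489 -0.14814731  0.158     ] fwd 0.15687296384275615 left -0.11601063849119084
```

Clear by 157 mm forward and 116 mm sideways. Next I'll press the right pad to z of about 0.082, about -0.148 rad.

Call:
play_rows([
  [[0,0,1,0,0,0,0],[0,0,2,0,0,0,0],[0,0,2.8,0,0,0,0],[0,0,3.3,0,0,0,0],[0,0,3.6,0,0,0,0],[0,0,3.9,0,0,0,0],[0,0,4.2,0,0,0,0],[0,0,4.45,0,0,0,0],[0,0,4.6,0,0,0,0],[0,0,4.75,0,0,0,0],[0,0,4.75,0,0,0,0],[0,0,4.75,0,0,0,0]],
])

```text
time_s: 9.9
ee_pos: [0.5193, -0.0739, 0.0825]
eef_rot: [3.136, -0.001, 1.818]
force: [0.6, -4.8, 4.7]
grip_width: 0.0002
```

Run:
```python
from h import *
t=cam('top'); s=cam('scene'); st()
a=cv2.resize(t['frame'][165:205,300:380],None,fx=6,fy=6,interpolation=2)
b=cv2.resize(s['frame'][165:235,300:350],None,fx=6,fy=6,interpolation=2)
cv2.imwrite('pics/p12.png',np.hstack([cv2.copyMakeBorder(a,0,b.shape[0]-a.shape[0],0,0,0),b]))
```

```text
10.0 [ 0.5193 -0.0739  0.0825] [ 3.136e+00 -1.000e-03  1.818e+00] [ 1.53 -3.36  4.6 ] [-0.79 -0.22  0.02]
```

View pics/p12.png

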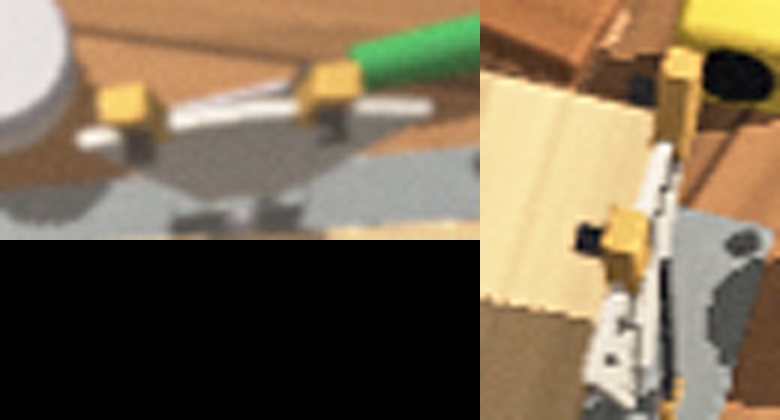

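Twelfth and last picture. The pointer tip is at about (300,76) in the top crop and row 258 in the scene crop, which is about -0.13 to -0.145 rad, so it's already at the right tab. I'll go 1 mm lower to centre it, hold, then release gently.

Call:
play_rows([
  [[0,0,0.05,0,0,0,0],[0,0,0.1,0,0,0,0],[0,0,0.1,0,0,0,0],[0,0,0.1,0,0,0,0],[0,0,0.1,0,0,0,0],[0,0,0.1,0,0,0,0],[0,0,0.1,0,0,0,0],[0,0,0.1,0,0,0,0],[0,0,0.1,0,0,0,0],[0,0,0.1,0,0,0,0],[0,0,0.1,0,0,0,0],[0,0,0.1,0,0,0,0],[0,0,0.1,0,0,0,0],[0,0,0.1,0,0,0,0]],
])

```text
time_s: 11.17
ee_pos: [0.5194, -0.0739, 0.0816]
eef_rot: [3.136, -0.001, 1.818]
force: [1.1, -5.5, 3.9]
grip_width: 0.0003
```

Run:
```python
from h import *
t=cam('top'); s=cam('scene'); st()
a=t['frame'].max(axis=2)[174:182,340:356]; print(a)
a=s['frame'].max(axis=2)[200:216,326:338]; print(a)
```

```text
11.27 [ 0.5194 -0.0739  0.0815] [ 3.136e+00 -1.000e-03  1.818e+00] [ 0.58 -5.1   5.04] [-0.93 -0.1  -0.02]
[[151 152 143 141 134 135 139 139 141 142 145 147 156 162 170 171]
 [191 185 181 174 165 163 161 153 150 143 133 129 156 183 192 198]
 [201 199 201 199 195 194 193 191 186 170 147 147 195 229 236 235]
 [204 203 203 204 203 204 207 204 199 171 142 168 217 240 242 239]
 [203 203 206 208 212 211 208 209 194 162 160 186 226 243 240 239]
 [212 212 205 215 220 220 205 185 162 159 178 200 229 245 243 240]
 [209 210 201 192 181 168 159 146 149 173 193 199 224 239 236 236]
 [190 190 189 192 195 202 196 185 191 199 196 189 182 174 166 164]]
[[243 243 227 130 175 235 209 177 178 185 175 182]
 [245 236 179 199 239 234 208 171 175 177 174 176]
 [251 246 135 196 236 223 184 173 177 172 177 173]
 [246 239 134 195 236 225 184 171 174 172 175 173]
 [247 230 140 199 238 220 170 170 173 173 176 175]
 [253 212 147 198 237 220 172 174 175 173 178 180]
 [250 227 185 200 235 210 172 173 175 170 174 177]
 [239 226 199 218 235 206 171 173 175 178 176 173]
 [229 224 217 220 153 168 173 169 173 173 173 172]
 [218 224 217 199  64 120 174 174 173 174 172 172]
 [207 235 227 158  56 123 179 173 168 169 173 170]
 [155 193 232 155  21 115 177 176 172 174 176 170]
 [150 210 232 161  21  99 162 176 170 170 172 172]
 [149 214 243 206  25  99 161 174 174 171 174 174]
 [191 228 241 207  24 100 161 172 169 171 172 174]
 [218 227 240 205  24  98 160 171 167 168 174 174]]
```

The scene view puts the tip at row 208.5, which matches -0.153, and it held for over 1 s. Releasing now.

Call:
play_rows([
  [[0,0,-0.3,0,0,0,0],[0,0,-0.6,0,0,0,0],[0,0,-0.9,0,0,0,0],[0,0,-1.2,0,0,0,0],[0,0,-1.5,0,0,0,0],[0,0,-1.8,0,0,0,0],[0,0,-2.4,0,0,0,0],[0,0,-4,0,0,0,0],[0,0,-6,0,0,0,0],[0,0,-7,0,0,0,0],[0,0,-7,0,0,0,0],[0,0,-7,0,0,0,0],[0,0,-7,0,0,0,0],[0,0,-7,0,0,0,0],[0,0,-7,0,0,0,0],[0,0,-7,0,0,0,0],[0,0,-7,0,0,0,0],[0,0,-7,0,0,0,0],[0,0,-7,0,0,0,0],[0,0,-7,0,0,0,0]],
])

```text
time_s: 12.93
ee_pos: [0.519, -0.0741, 0.1515]
eef_rot: [3.136, -0.001, 1.818]
force: [0.2, 0.4, -0.3]
grip_width: 0.0004
```

Run:
```python
from h import *
t=cam('top'); st(); tip(t)
for n,b in [('L',(321,183)),('R',(355,180))]: print(n,brass(t,*b)[0],brass({'frame':cv2.imread('pics/top0.png')},*b)[0])
ctrl.hand_in()
```

```text
12.98 [ 0.519  -0.0741  0.1515] [ 3.136e+00 -1.000e-03  1.818e+00] [0.83 0.09 0.41] [ 0.07  0.03 -0.04]
colmin {325: 142, 326: 170, 327: 193, 328: 199, 329: 198, 330: 195, 331: 194, 332: 194, 333: 192, 334: 189, 335: 182, 336: 171, 337: 170, 338: 165, 339: 156, 340: 152, 341: 106, 342: 104, 343: 136, 344: 137, 345: 136, 346: 138, 347: 143, 348: 143}
L [321.19631902 179.48466258] [321.01851852 179.58024691]
R [353.19130435 176.70434783] [353.25862069 176.63793103]
the job is handed in; nothing more can be done
```

I pressed both pads to their tabs, let each spring back level, and handed the job in at about 13 s; no verdict was reported.

- **Left pad:** pressed to a tilt of about 0.275 rad, against a tab measured at 0.282, and held for about 0.9 s with roughly 8 N downward. The plate then returned level.
- **Right pad:** pressed to about -0.15 rad, against a tab measured at -0.153, and held for over 1 s with 4–5 N downward. The plate then returned level.
- **Last checks:** the pointer was back at its starting image columns (341–342) and the force reading was down to noise. Both brass tabs were within 0.2 px (about 0.5 mm) of where they started. I did not re-measure the loose things at the end, but the arm did not go near them.
- **Disagreements:** triangulating the pads gave heights about 7 mm below the stated 96 mm, so I used the stated height and confirmed the tilt from the pointer. While pressing the right pad, the top view read about -0.13 to -0.14 rad (tip partly hidden by the tab) and the scene view -0.153; both are within the tab's width.

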